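# Close up the blood specimen carrier for the courier

## Robot

A 6-joint arm with a two-finger parallel gripper is mounted at the origin on the work surface. World frame = base frame: x ahead of the robot, y to its left, z up, the work surface at z = 0. Lengths are in m, angles in rad, forces in N, time in s.
With the tool pointing down it reaches from about 0.2 to 0.875 m from the base axis. Payload 3.4 kg.
Tool frame: the origin (TCP) lies at the very end of the fingers, on their centre line; the grasp point (between the pads) lies 19 mm behind it; z points along the fingers, y is the line along which they close (so a half turn about z gives the same grasp; the last joint's range is limited). The gripper opens to 94 mm and grips with 3 to 60 N. Pads are 16 mm wide; open, the fingers measure 119 mm over their backs; the gripper's body (75 mm by 177 mm) begins 78 mm behind the grasp point.
Start: joints at [1.01, 0.276, 1.505, -0, 1.361, -0.121], TCP at [0.245, 0.52, 0.205] pointing down, gripper open.
Joint ranges: [-2.89, 2.89], [-0.75, 2.08], [0.22, 2.7], [-1.18, 4.32], [0.11, 2.71], [-2.7, 2.7]. Speed limits (rad/s): [2.57, 2.57, 3.14, 3.14, 3.14, 3.14].

## Interface

Orientations are given as a unit quaternion [x, y, z, w].
In Python, from plant import read_state, camera, sign_off gives the robot as it stands.
- The arm moves only by the tool send_rows, never from a script. Its argument "series" is text: rows parted by semicolons, each of 4 numbers parted by spaces: the shift along the tool's x, y, z in units of 30 mm (1.0 is 30 mm), then the turn about the tool's z in units of 0.1 rad (1.0 is 0.1 rad). In form: x y z spin; .... A call has 1 to 20 rows; each row shifts and turns the commanded pose from where the row before left it, along the tool's axes as they then stand; what a row does not reach is not made up. A row lasts 1/10 s, in which the tool goes at most 50 mm and 8.59 degrees, less where a joint would pass 70% of its speed; a pose out of reach is approached as far as the arm can. A call with a number of a shift or a turn outside -1 to 1 is refused whole. A call with a gripper value outside its range is refused whole. "fingers" is the opening, from 0 (shut) to 1 (fully open), set as the call begins (left out, the last holds). The fingers move at their own pace and stop on an object; the grip force is fixed at half the most. Time passes only in rows, so rows that do not move let the fingers close. It gives the time, the measured TCP pose, the force, the opening and the grip force at its end, in the units of the state.
- read_state(): the state, without advancing time (a new reading comes with each control period).
- camera(name): name is "scene" or "top" or "wrist"; returns a dict with "color" (420x560x3 uint8, red, green, blue), "depth" (420x560 float32, m along the optical axis (not along the pixel's ray), 0 where there is no reading), "intrinsics" (3x3 intrinsics, pixels), "world_from_camera" (4x4, takes a point from camera to world coordinates). Camera axes: x right, y up, looking along -z (the intrinsics and any distortion apply to the point x, -y, -z); pixel columns grow to the right and rows downward; lengths in m; the calibration is good to about 2 mm. A picture is of the moment at which its call begins.
- sign_off(): hands the job in; it is judged then, once.
The state is a dict: "time": time; "joint_positions": joint angles; "qd": joint speeds; "tau": joint torques, N m; "ee_pos": TCP position; "tool_rot": TCP orientation; "wrist_force": force on the tool from outside, world axes, zero at the start; "ft_torque": the same for the moment, N m; "width": finger opening in m; "gripper_force": force on a finger pad.
Only numpy, scipy, OpenCV 4.12 (cv2) and the standard library are available. Lean on these libraries where they do the work, as an engineer would, in place of code of your own. Each camera call takes 0.05 s, during which the arm holds its last target. There are 200 camera calls.

## Task

Get the blood specimen carrier ready for the courier. First push the blue-capped tube that stands proud all the way down into its foam hole, level with the other tubes; then shut the blue lid without slamming it, and only then swing the orange latch down over the catch on the front of the carrier until it snaps home. Leave everything standing around the carrier where it is.

Things in the scene. Friction and masses are not known exactly. Their poses are not given: they have to be found in the camera images.
- carrier: White tub fixed to the counter, 160 (its x, front to back) x 220 (its y) x 100 mm high, walls 6. Origin: centre of underside; -x is its front (latch side), +x its back (hinge side), z up. Black foam inside (top 60 mm up) holds tubes in rows at x = -45, -5, 35 mm; caps that are home end at z = 98 mm. Grey carry grips stick out 14 mm at both y ends, near the rim.
- catch_bar (a point): Middle of the catch on the tub's front: a horizontal sprung steel bar along y, 56 mm long, 9 mm thick, between two grey cheeks (74 mm over both, standing 15 mm out of the wall), at carrier x = -90.5, y = 0, z = 71 mm. It gives way upward and a little inward, by up to 5 mm, as the latch's nose passes under it.
- tube (a joint): How far the blue-capped tube stands proud of its home position, m (0 = fully home, at its stop; starts at about 0.024 to 0.032). It sits tight in the foam: it slides straight down against about 5 N of friction and stays where it is left. Proud by more than 18 mm it blocks the lid.
- tube_top (a point): Centre of the top of that tube's blue cap (cap 18 mm across, 22 mm high; tube 13 mm across, 80 mm over all). It may be in any of six holes of the two front rows (carrier x = -45 or -5 mm). Its neighbours' caps are fixed, home, and 38 mm or more away, centre to centre.
- lid (a joint): Opening of the blue lid, rad: 0 = shut on the rim, 1.57 = upright; starts at about 1.5 to 1.75. A shallow shell 166 mm (hinge to free edge) x 226 mm x 22 mm thick. Its hinge is stiff (0.4 N m): it stays at any angle and has to be pushed all the way down.
- lid_hinge (a point): Middle of the lid's hinge line, which runs along the carrier's y at carrier x = 83, z = 100 mm. The lid reaches 166 mm from this line; its outer face lies 22 mm off it (above it when shut). Axes are the lid's: -x from hinge to free edge, z the outer face's normal.
- lid_edge (a point): Middle of the lid's free (front) edge on its outer face, 166 mm from the hinge line.
- latch (a joint): Angle of the orange latch to the lid, rad: 0 = closed (flat along the tub's front, nose under the catch bar), 1.57 = straight out from the lid's front edge, more = folded back over the lid; starts at about 1.3 to 2.2. Stays where left. Closing, its nose meets the bar at about 0.23; pushing on (4 to 7 N) snaps it past at about 0.11, then it goes on to its stop at 0 and is held.
- latch_hinge (a point): Middle of the latch's hinge line, along carrier y; with the lid shut at carrier x = -92.5, z = 112 mm. The latch is a plate 80 mm wide, 5 thick, reaching 64 mm from this line, its outer face 7.5 mm outside the line; nose (10 mm bar, inner face) 49 mm from the line; a 6 mm ridge stands 4 mm out of the outer face at the free end. Axes: -z to the free end, -x the outer face's normal.
- latch_edge (a point): Middle of the latch's free end, on its outer face, 64 mm from its hinge line.
- rack: Bystander behind the carrier: black tube rack 100 x 200 x 50 mm with red, blue and purple capped tubes up to 110 mm high; loose. Origin: centre of its underside.
- needles: Bystander: blue and white carton 90 x 115 x 70 mm, loose, beyond the carrier's -y end. Origin: centre of its underside.
- disinfectant: Bystander: white jar with orange cap and label, 48 mm across, 105 mm high, loose, in front of the carrier's -y half. Origin: centre of its underside.
- gloves: Bystander: purple and white glove carton 120 x 230 x 85 mm, loose, in front of the carrier. Origin: centre of its underside.

How it is judged:
By the outcome, as a careful person would: the job done as asked, in the order asked, and still so for the second after the job is handed in, with the robot touching nothing.
It also fails if it takes over 67 s, if anything falls off the work surface, if the arm or the gripper's body presses on something with over 40 N, if the wrist force passes 120 N, or if a joint passes its speed limit or range.

## Working session

There is one attempt and no reset: what is moved stays moved. The work goes in short steps, Python scripts to look and compute and a tool call to move; the robot and the scene stay as the last step left them, time stands still between calls to the robot, and variables do not carry over. Pictures are saved under pics/ and viewed, at most 10 in all, crops included, and the job is handed in when it is done.

Besides the shell and the picture viewer there is one more tool, called after "Request:" in YAML: its name, and indented under it one key for each argument. send_rows: Moves the arm, as the interface text tells. Shifts and turns lie within -1 to 1; 1 stands for 30 mm of shift or 0.1 rad of turn. Its arguments: {"type":"object","properties":{"series":{"type":"string"},"fingers":{"type":"number"}},"required":["series"]}

```bash
mkdir -p pics; cat > h.py <<'E'
import numpy as np, cv2
from plant import read_state, camera
def pts(c):
    d=c["depth"];K=np.array(c["intrinsics"]);T=np.array(c["world_from_camera"])
    v,u=np.mgrid[:d.shape[0],:d.shape[1]]
    P=np.stack([(u-K[0,2])/K[0,0]*d,-(v-K[1,2])/K[1,1]*d,-d,np.ones_like(d)],-1)@T.T
    P=P[...,:3]; P[d==0]=np.nan
    return P
def save(c,n): cv2.imwrite(n,c["color"][...,::-1])
E
python3 - <<'E'
from h import *
a=camera("scene");b=camera("top")
np.savez("a.npz",**a);np.savez("b.npz",**b)
im=np.vstack([a["color"],b["color"]])
im=np.hstack([a["color"],b["color"]])
cv2.imwrite("pics/1.png",cv2.resize(im[...,::-1],(800,300)))
save(a,"pics/scene.png");save(b,"pics/top.png")
for c in(a,b):print(np.round(c["world_from_camera"],3),c["intrinsics"])
print(read_state())
E
```

```text
[[ 2.570e-01 -6.950e-01  6.720e-01  1.365e+00]
 [ 9.660e-01  1.860e-01 -1.780e-01 -1.800e-01]
 [-1.000e-03  6.950e-01  7.190e-01  9.290e-01]
 [ 0.000e+00  0.000e+00  0.000e+00  1.000e+00]] [[433.79984136   0.         274.67848412]
 [  0.         433.79984136 207.8801656 ]
 [  0.           0.           1.        ]]
[[-0.025  0.996 -0.085  0.462]
 [-1.    -0.024  0.005  0.027]
 [ 0.003  0.086  0.996  1.515]
 [ 0.     0.     0.     1.   ]] [[515.32285635   0.         279.46585456]
 [  0.         515.32285635 214.28250918]
 [  0.           0.           1.        ]]
{'time': 0.1, 'joint_positions': array([ 1.01001084e+00,  2.76524090e-01,  1.50595792e+00,  1.16789260e-05,
        1.36072855e+00, -1.21012062e-01]), 'qd': array([ 0.00194699, -0.00099446, -0.00254868, -0.00124156,  0.00151247,
       -0.00188172]), 'tau': array([ 7.87019671e-04, -4.05456305e+01, -2.37779474e+01,  7.02504278e-02,
        2.98649271e-02, -3.42604051e-05]), 'ee_pos': array([0.24453784, 0.51985992, 0.204715  ]), 'tool_rot': array([ 2.18120185e-01,  9.75921580e-01, -7.60491921e-04, -2.75842080e-04]), 'wrist_force': array([ 0.434356  , -0.31434507, -0.22056329]), 'ft_torque': array([ 0.00608434,  0.07060447, -0.00309124]), 'gripper_force': 0.0, 'width': 0.09401474305337916}
```

View pics/scene.png

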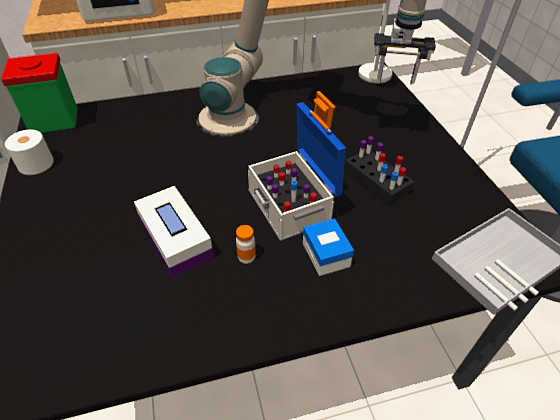

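View pics/top.png

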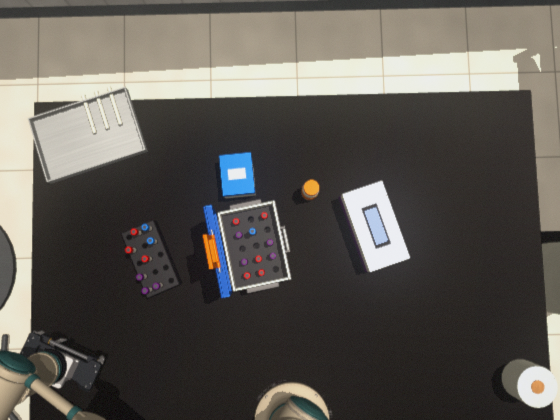

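The scene view shows the open carrier at about (290,195) and the upright lid with the orange latch at (322,110). The blue cap is at (294,184). In the top view the tub's corners are about (218,213), (274,202), (290,279) and (233,290), the blue cap is at (252,231), and the front faces right (-y).

```bash
cat > m.py <<'E'
from h import *
a=dict(np.load("a.npz"));b=dict(np.load("b.npz"))
out={}
for n,c,box in(("scene",a,(240,90,350,240)),("top",b,(195,195,300,300))):
    P=pts(c);hsv=cv2.cvtColor(c["color"],cv2.COLOR_RGB2HSV);H,S,V=[hsv[...,i].astype(int) for i in range(3)]
    m=np.zeros(H.shape,bool);m[box[1]:box[3],box[0]:box[2]]=1
    z=P[...,2]
    rim=m&(S<50)&(V>150)&(abs(z-.1)<.005)
    q=P[rim];
    r=cv2.minAreaRect((q[:,:2]*1000).astype(np.float32));print(n,"rim",len(q),r,np.median(q[:,2]))
    R=np.deg2rad(r[2])
    # brightest-only top edges: percentiles along rect axes
    for nm,mm in(("blue",m&(H>100)&(H<125)&(S>130)&(V>60)),("orange",m&(H<20)&(H>5)&(S>170)&(V>80))):
        k,l,st,ce=cv2.connectedComponentsWithStats(mm.astype(np.uint8))
        for i in range(1,k):
            if st[i,4]<12: continue
            p=P[l==i];p=p[~np.isnan(p[:,0])]
            print(nm,st[i],ce[i].round(1),np.median(p,0).round(4),np.percentile(p,2,0).round(4),np.percentile(p,98,0).round(4))
E
python3 m.py
```

```text
scene rim 493 ((495.9867858886719, 91.25116729736328), (224.72195434570312, 162.87841796875), 10.667431831359863) 0.10073448176653488
blue [ 296  102   50   95 2574] [320.4 149.2] [0.4872 0.1829 0.1845] [0.3724 0.1499 0.1052] [0.5931 0.2075 0.269 ]
blue [291 180   7  10  55] [293.8 184.9] [0.539  0.0918 0.1183] [0.4678 0.0849 0.0594] [0.5443 0.1255 0.1297]
blue [303 218  45  22 556] [323.4 229.5] [0.6694 0.1361 0.0712] [0.6429 0.0878 0.0026] [0.714  0.2089 0.0746]
orange [312  91  24  39 553] [323.1 109.7] [0.4873 0.1793 0.3105] [-0.0103  0.1651  0.0017] [0.5199 0.402  0.3414]
orange [240 225  14  15 189] [245.9 232.1] [ 0.6581 -0.0678  0.1056] [ 5.692e-01 -8.440e-02  4.000e-04] [ 0.6743 -0.0349  0.1086]
top rim 521 ((497.541015625, 92.53118896484375), (223.81997680664062, 159.76463317871094), 10.596196174621582) 0.09967034219797721
blue [222 195  12   2  14] [226.9 195.1] [0.6441 0.1676 0.0648] [ 0.6425  0.1505 -0.0032] [0.6524 0.1872 0.0724]
blue [203 204  29  94 896] [217.9 251.4] [0.483  0.1754 0.2641] [ 0.3751  0.1507 -0.0031] [0.5934 0.2339 0.2729]
blue [249 228   7   7  29] [252.1 230.9] [0.5372 0.0948 0.1253] [0.529  0.0868 0.0947] [0.547  0.1029 0.1307]
orange [202 234  18  36 404] [210.5 251.2] [0.4825 0.1811 0.3298] [ 0.4439  0.1661 -0.0014] [0.5218 0.2421 0.3423]
```

```bash
cat >> h.py <<'E'
C=np.array([.4968,.0919,0]);t=np.deg2rad(100.63)
R=np.array([[np.cos(t),-np.sin(t),0],[np.sin(t),np.cos(t),0],[0,0,1]])
def toC(p): return (np.asarray(p)-C)@R
def toW(p): return np.asarray(p)@R.T+C
from scipy.spatial.transform import Rotation as Ro
def delta(target,s=None):
    "carrier-frame target -> tool-axes shift in units of 30 mm"
    s=s or read_state();T=Ro.from_quat(s["tool_rot"]).as_matrix()
    return ((toW(target)-s["ee_pos"])@T/.03).round(2)
E
python3 - <<'E'
from h import *
a=dict(np.load("a.npz"));b=dict(np.load("b.npz"))
for n,c,box in(("scene",a,(285,85,350,205)),("top",b,(195,195,300,300))):
    P=toC(pts(c));hsv=cv2.cvtColor(c["color"],cv2.COLOR_RGB2HSV);H,S,V=[hsv[...,i].astype(int) for i in range(3)]
    m=np.zeros(H.shape,bool);m[box[1]:box[3],box[0]:box[2]]=1
    bl=m&(H>100)&(H<125)&(S>130)&(V>60);og=m&(H<20)&(H>5)&(S>170)&(V>80)
    lid=P[bl&(P[...,2]>.13)&(P[...,0]>.05)&(P[...,0]<.13)]
    for z in np.arange(.14,.3,.02):
        q=lid[abs(lid[:,2]-z)<.01]
        if len(q)>5:print(n,"lid z",z.round(2),len(q),np.median(q,0).round(4),np.ptp(q[:,1]).round(3))
    q=P[og];q=q[(q[:,2]>.2)&(abs(q[:,0]-.09)<.1)]
    for z in np.arange(.265,.36,.01):
        w=q[abs(q[:,2]-z)<.005]
        if len(w)>2:print(n,"latch",z.round(3),len(w),w.min(0).round(4),w.max(0).round(4))
    w=P[bl&(P[...,2]>.11)&(P[...,0]<.04)]
    k=w[w[:,2]>w[:,2].max()-.006];print("cap",len(k),k.mean(0).round(4),w[:,2].max())
    # front bystanders
    q=P[(P[...,2]>.03)&(P[...,2]<.2)&(P[...,0]<-.11)&(P[...,0]>-.45)&(abs(P[...,1])<.2)]
    print("front: nearest x for |y|<.07",np.percentile(q[abs(q[:,1])<.07][:,0],99.5).round(3))
b_=toC(pts(b));q=b_[(b_[...,2]>.03)&(b_[...,0]>.13)&(b_[...,0]<.3)&(abs(b_[...,1])<.15)];print("rack near x",np.percentile(q[:,0],[0,1,5]),q[:,2].max())
s=read_state();print(toC(s["ee_pos"]))
E
```

```text
scene lid z 0.14 250 [ 0.0961 -0.0035  0.1406] 0.228
scene lid z 0.16 266 [ 0.0948 -0.0026  0.1603] 0.229
scene lid z 0.18 270 [0.0937 0.001  0.1807] 0.227
scene lid z 0.2 270 [ 0.0927 -0.0018  0.2   ] 0.225
scene lid z 0.22 296 [ 0.0915 -0.0011  0.22  ] 0.227
scene lid z 0.24 170 [ 0.0902 -0.0149  0.236 ] 0.226
scene lid z 0.26 432 [ 0.0796 -0.0375  0.2669] 0.233
scene lid z 0.28 25 [ 0.0799 -0.0433  0.2731] 0.159
scene latch 0.275 41 [ 0.0786 -0.042   0.2753] [0.0891 0.0385 0.28  ]
scene latch 0.285 94 [ 0.0792 -0.0422  0.28  ] [0.0921 0.0377 0.2898]
scene latch 0.295 65 [ 0.0862 -0.0402  0.29  ] [0.0937 0.0379 0.2998]
scene latch 0.305 51 [ 0.0861 -0.0402  0.3   ] [0.0933 0.037  0.3097]
scene latch 0.315 27 [ 0.087  -0.0396  0.3104] [ 0.094  -0.0145  0.3196]
scene latch 0.325 98 [ 0.0739 -0.0409  0.3201] [0.0937 0.0398 0.33  ]
scene latch 0.335 107 [ 0.0759 -0.0417  0.33  ] [0.0993 0.0412 0.34  ]
scene latch 0.345 46 [ 0.0882 -0.0394  0.34  ] [0.0974 0.0353 0.3426]
cap 23 [-0.0074 -0.0395  0.1276] 0.1301761839800052
front: nearest x for |y|<.07 -0.277
top lid z 0.26 559 [0.082  0.002  0.2657] 0.226
top lid z 0.28 42 [0.0871 0.0166 0.2725] 0.205
top latch 0.275 14 [ 0.0823 -0.0415  0.2748] [0.0884 0.0347 0.2799]
top latch 0.285 13 [ 0.0821 -0.0416  0.2802] [0.0895 0.0324 0.2895]
top latch 0.295 3 [ 0.0888 -0.0367  0.2925] [0.0896 0.0284 0.2985]
top latch 0.305 11 [ 0.0885 -0.0387  0.3004] [0.0904 0.0353 0.309 ]
top latch 0.315 8 [ 0.0898 -0.0408  0.3119] [0.091  0.0349 0.3187]
top latch 0.325 125 [ 0.0766 -0.0404  0.3217] [0.0917 0.0301 0.3299]
top latch 0.335 151 [ 0.0762 -0.0414  0.33  ] [0.1008 0.0368 0.3399]
top latch 0.345 47 [ 0.0907 -0.0401  0.34  ] [0.099  0.0328 0.3464]
cap 15 [-0.0031 -0.04    0.1276] 0.13112530575190395
front: nearest x for |y|<.07 -0.273
rack near x [0.23078592 0.23340815 0.24079756] 0.11878058727004426
[0.46714945 0.16898901 0.204715  ]
```

Request:
send_rows:
  series: "0 0 -0.63 0.946; 0 0 -0.63 0.946; 0 0 -0.63 0.946; 0 0 -0.63 0.946; 0 0 -0.63 0.946; 0 0 -0.63 0.946; 0 0 -0.63 0.946; 0 0 -0.63 0.946; 0 0 -0.63 0.946; 0 0 -0.63 0.946; 0 0 0 0"
  fingers: 0

```text
time: 1.2
ee_pos: [0.2453, 0.5211, 0.3966]
tool_rot: [0.639, 0.769, 0.002, -0.0]
wrist_force: [-0.7, 0.6, 0.0]
width: 0.0093
gripper_force: 0.0
```

```bash
python3 -c "
from h import *
s=read_state();print(s['time'],toC(s['ee_pos']),(Ro.from_quat(s['tool_rot']).as_matrix().T@R).round(3),delta([-.005,-.04,.39]),s['width'])"
```

```text
1.2 [0.46819252 0.16804246 0.39660085] [[ 1.    -0.     0.003]
 [-0.    -1.     0.003]
 [ 0.003 -0.003 -1.   ]] [-15.77   6.94   0.19] 0.00927435460830056
```

Request:
send_rows:
  series: "-0.876 0.386 0 0; -0.876 0.386 0 0; -0.876 0.386 0 0; -0.876 0.386 0 0; -0.876 0.386 0 0; -0.876 0.386 0 0; -0.876 0.386 0 0; -0.876 0.386 0 0; -0.876 0.386 0 0; -0.876 0.386 0 0; -0.876 0.386 0 0; -0.876 0.386 0 0; -0.876 0.386 0 0; -0.876 0.386 0 0; -0.876 0.386 0 0; -0.876 0.386 0 0; -0.876 0.386 0 0; -0.876 0.386 0 0; 0 0 0 0; 0 0 0 0"

```text
time: 3.2
ee_pos: [0.5363, 0.0935, 0.393]
tool_rot: [0.639, 0.769, -0.001, -0.001]
wrist_force: [0.4, -0.2, -0.4]
width: 0.0006
gripper_force: 0.0
```

```bash
python3 -c "
from h import *
s=read_state();print(s['time'],toC(s['ee_pos']),delta([-.005,-.04,.15]),s['width'],s['joint_positions'])"
```

```text
3.2 [-0.00567457 -0.03912924  0.39302313] [0.01 0.05 8.1 ] 0.0006055266666640064 [ 4.42896154e-02  1.86152491e-01  1.17693860e+00  7.96793717e-04
  1.78139347e+00 -1.40823074e-01]
```

Request:
send_rows:
  series: "0 0.05 0.7 0; 0 0 0.8 0; 0 0 0.8 0; 0 0 0.8 0; 0 0 0.8 0; 0 0 0.8 0; 0 0 0.8 0; 0 0 0.8 0; 0 0 0.8 0; 0 0 0.6 0; 0 0 0.4 0; 0 0 0.2 0; 0 0 0.2 0; 0 0 0.2 0; 0 0 0.2 0; 0 0 0.2 0; 0 0 0 0; 0 0 0 0"

```text
time: 5.0
ee_pos: [0.5382, 0.0939, 0.1214]
tool_rot: [0.639, 0.769, -0.0, -0.0]
wrist_force: [-0.8, -0.7, 0.4]
width: 0.0005
gripper_force: 0.0
```

```bash
python3 -c "
from h import *
s=read_state();print(s['time'],toC(s['ee_pos']),delta([-.005,-.04,.098]),s['wrist_force'])"
```

```text
5.0 [-0.00568068 -0.04101808  0.12137319] [ 0.02 -0.03  0.78] [-0.80930771 -0.65197236  0.36589439]
```

Request:
send_rows:
  series: "0 0 0.1 0; 0 0 0.1 0; 0 0 0.1 0; 0 0 0.1 0"

```text
time: 5.4
ee_pos: [0.5384, 0.0939, 0.1095]
tool_rot: [0.639, 0.769, 0.0, 0.0]
wrist_force: [-0.5, -0.1, 5.1]
width: 0.0005
gripper_force: 2.5
```

```bash
python3 - <<'E'
from h import *
s=read_state();print(toC(s['ee_pos']),s['wrist_force'])
c=camera("scene");i=c["color"][120:240,230:350];cv2.imwrite("pics/2.png",cv2.resize(i[...,::-1],(600,600),interpolation=cv2.INTER_CUBIC))
E
```

```text
[-0.00569069 -0.04125119  0.10953765] [-0.4540985  -0.07456012  5.10887508]
```

View pics/2.png

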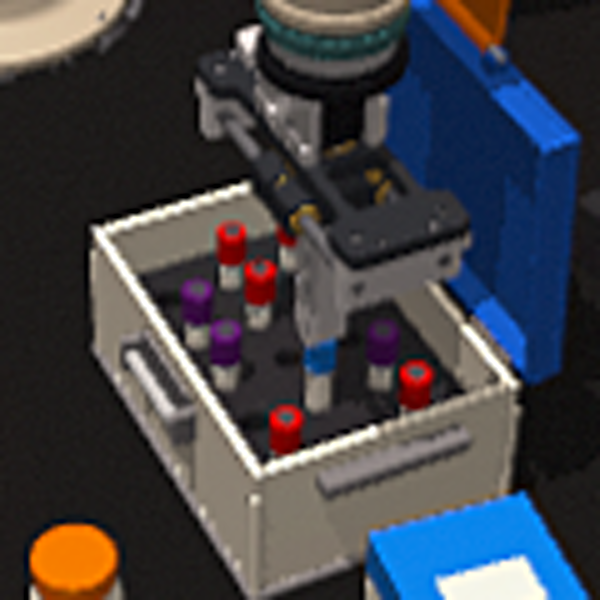

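The fingers are on the blue cap (crop about (320,355)) and the tube is sliding at 5 N. I'll carry on down to the stop.

Request:
send_rows:
  series: "0 0 0.1 0; 0 0 0.1 0; 0 0 0.1 0; 0 0 0.07 0; 0 0 0.04 0; 0 0 0.02 0; 0 0 0 0"

```text
time: 6.15
ee_pos: [0.5387, 0.094, 0.098]
tool_rot: [0.639, 0.769, 0.001, 0.001]
wrist_force: [-2.3, -0.5, 12.7]
width: 0.0
gripper_force: 6.4
```

Request:
send_rows:
  series: "0 0 0.04 0; 0 0 0 0"

```text
time: 6.35
ee_pos: [0.5389, 0.094, 0.0978]
tool_rot: [0.639, 0.769, 0.001, 0.001]
wrist_force: [-3.7, -0.6, 18.2]
width: 0.0007
gripper_force: 9.2
```

Request:
send_rows:
  series: "0 0 -0.6 0; 0 0 -1 0; 0 0 -1 0; 0 0 -1 0; 0 0 -1 0; 0 0 -1 0; 0 0 -1 0; 0 0 -1 0; 0 0 -1 0; 0 0 -1 0; 0 0 -0.5 0; 0.7 -0.6 0 0; 0.7 -0.6 0 0; 0.7 -0.6 0 0; 0.7 -0.6 0 0; 0.7 -0.6 0 0; 0.7 -0.6 0 0; 0.8 -0.4 0 0"

```text
time: 8.15
ee_pos: [0.3912, 0.2197, 0.3976]
tool_rot: [0.639, 0.769, -0.001, -0.0]
wrist_force: [-0.7, -0.2, -0.4]
width: 0.0003
gripper_force: 0.0
```

Request:
send_rows:
  series: "0 0 0 0.982; 0 0 0 0.982; 0 0 0 0.982; 0 0 0 0.982; 0 0 0 0.982; 0 0 0 0.982; 0 0 0 0.982; 0 0 0 0.982; 0 0 0 0.982; 0 0 0 0.982; 0 0 0 0.982; 0 0 0 0.982; 0 0 0 0.982; 0 0 0 0.982; 0 0 0 0.982; 0 0 0 0.982; 0 0 0 0"

```text
time: 9.85
ee_pos: [0.3925, 0.2193, 0.3974]
tool_rot: [0.996, 0.092, -0.001, 0.0]
wrist_force: [-0.1, 0.1, 0.4]
width: 0.0005
gripper_force: 0.0
```

```bash
python3 - <<'E'
from h import *
s=read_state();print(s["time"],toC(s['ee_pos']),s['wrist_force'],delta([.148,.08,.25]),(Ro.from_quat(s['tool_rot']).as_matrix().T@R).round(3))
c=camera("top");b=dict(np.load("b.npz"))
P=toC(pts(c));h=cv2.cvtColor(c["color"],cv2.COLOR_RGB2HSV)
m=(abs(P[...,0]+.005)<.012)&(abs(P[...,1]+.04)<.012)&(h[...,0]>100)&(h[...,0]<125)&(h[...,1]>130)
print(m.sum(),P[m][:,2].round(3))
E
```

```text
9.85 [0.14448563 0.07895834 0.39735718] [-0.08442465  0.11699142  0.37958457] [-0.03 -0.12  4.91] [[-0.001 -1.    -0.002]
 [-1.     0.001  0.   ]
 [-0.     0.002 -1.   ]]
24 [0.095 0.099 0.098 0.1   0.094 0.095 0.1   0.096 0.057 0.099 0.095 0.057
 0.098 0.099 0.099 0.094 0.099 0.092 0.1   0.099 0.096 0.1   0.097 0.098]
```

```bash
python3 - <<'E'
import numpy as np
def f(th,r=.15,h=.0125): return np.array([.083-r*np.cos(th)+.022*np.sin(th)+h,.1+r*np.sin(th)+.022*np.cos(th)])
th=np.concatenate([np.linspace(1.51,.2,27),np.linspace(.2,0,9)[1:]])
p=np.array([f(x) for x in th]);print(p[0],p[-1])
d=np.diff(np.round(p/.03,2),axis=0)
print("; ".join(f"0 {-a:.2f} {-b:.2f} 0" for a,b in d))
print(p[20],p[26])
E
```

```text
[0.10834552 0.25105957] [-0.0545  0.122 ]
0 0.25 -0.01 0; 0 0.26 -0.01 0; 0 0.25 0.01 0; 0 0.26 0.03 0; 0 0.25 0.03 0; 0 0.25 0.05 0; 0 0.24 0.06 0; 0 0.25 0.08 0; 0 0.24 0.08 0; 0 0.23 0.10 0; 0 0.23 0.11 0; 0 0.23 0.12 0; 0 0.21 0.13 0; 0 0.22 0.15 0; 0 0.20 0.15 0; 0 0.19 0.16 0; 0 0.19 0.17 0; 0 0.18 0.19 0; 0 0.17 0.19 0; 0 0.16 0.20 0; 0 0.14 0.20 0; 0 0.14 0.22 0; 0 0.13 0.22 0; 0 0.11 0.22 0; 0 0.11 0.24 0; 0 0.09 0.23 0; 0 0.04 0.12 0; 0 0.04 0.12 0; 0 0.04 0.13 0; 0 0.03 0.12 0; 0 0.03 0.12 0; 0 0.02 0.12 0; 0 0.03 0.13 0; 0 0.02 0.12 0
[-0.02537919  0.19149984] [-0.04713926  0.15136186]
```

Request:
send_rows:
  series: "0 -0.1 0.9 0; 0 0 1 0; 0 0 1 0; 0 0 1 0; 0 0 0.7 0; 0 0 0.3 0; 0 0.4 0 0; 0 0.3 0 0; 0 0.2 0 0; 0 0.2 0 0; 0 0 0 0"

```text
time: 11.0
ee_pos: [0.3987, 0.1891, 0.2521]
tool_rot: [0.996, 0.092, 0.001, -0.0]
wrist_force: [-1.0, -0.1, -0.5]
width: 0.0007
gripper_force: 0.0
```

Request:
send_rows:
  series: "0 0.35 0 0; 0 0.3 -0.01 0; 0 0.25 0.01 0; 0 0.26 0.03 0; 0 0.25 0.03 0; 0 0.25 0.05 0; 0 0.24 0.06 0; 0 0.25 0.08 0; 0 0.24 0.08 0; 0 0.23 0.1 0; 0 0.23 0.11 0; 0 0.23 0.12 0; 0 0.21 0.13 0; 0 0 0 0"

```text
time: 12.4
ee_pos: [0.4157, 0.0918, 0.2267]
tool_rot: [0.996, 0.092, -0.001, 0.0]
wrist_force: [0.4, 0.1, -1.1]
width: 0.0002
gripper_force: 0.0
```

```bash
python3 - <<'E'
from h import *
s=read_state();print(s["time"],toC(s['ee_pos']),s['wrist_force'])
c=camera("scene");i=c["color"][60:260,200:400];cv2.imwrite("pics/3.png",cv2.resize(i[...,::-1],(600,600),interpolation=cv2.INTER_CUBIC))
E
```

```text
12.4 [0.01483902 0.07970639 0.22667013] [ 0.42488769  0.05605568 -1.05113274]
```

View pics/3.png

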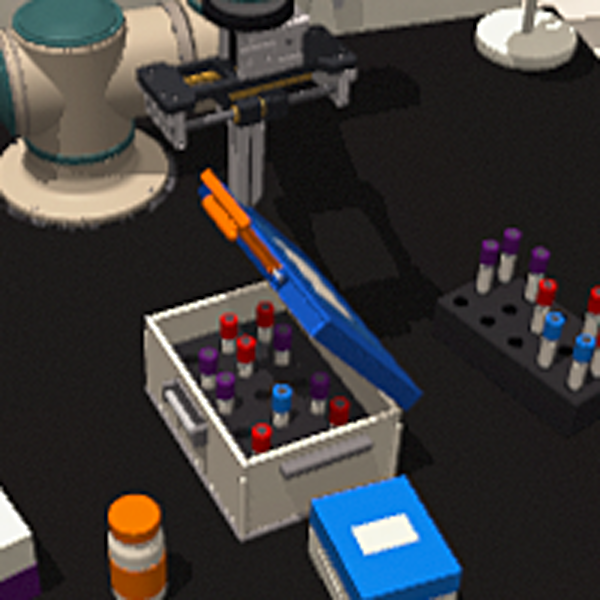

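The lid has followed to about 50° and the blue cap is level with its neighbours. The fingers are behind the lid's edge, clear of the latch, so I'll continue along the arc.

Request:
send_rows:
  series: "0 0.22 0.15 0; 0 0.2 0.15 0; 0 0.19 0.16 0; 0 0.19 0.17 0; 0 0.18 0.19 0; 0 0.17 0.19 0; 0 0.16 0.2 0; 0 0.14 0.2 0; 0 0.14 0.22 0; 0 0.13 0.22 0; 0 0.11 0.22 0; 0 0.11 0.24 0; 0 0.09 0.23 0; 0 0 0 0"

```text
time: 13.85
ee_pos: [0.4264, 0.033, 0.1502]
tool_rot: [0.996, 0.092, -0.001, -0.0]
wrist_force: [-1.0, 0.0, -0.4]
width: 0.0004
gripper_force: 0.0
```

```bash
python3 - <<'E'
from h import *
s=read_state();print(s["time"],toC(s['ee_pos']),s['wrist_force'])
E
```

```text
13.85 [-0.04495457  0.08004406  0.15017999] [-0.97259909  0.04290273 -0.44433632]
```

Request:
send_rows:
  series: "0 0.04 0.1 0; 0 0.04 0.1 0; 0 0.03 0.1 0; 0 0.03 0.1 0; 0 0.03 0.1 0; 0 0.02 0.1 0; 0 0.02 0.08 0; 0 0.02 0.07 0; 0 0 0.06 0; 0 0 0.05 0; 0 0 0.04 0; 0 0 0.04 0; 0 0 0 0"

```text
time: 15.15
ee_pos: [0.4288, 0.0262, 0.1231]
tool_rot: [0.996, 0.092, 0.0, -0.0]
wrist_force: [-0.6, -0.2, -0.4]
width: 0.0
gripper_force: 0.0
```

Request:
send_rows:
  series: "0 0 0.04 0; 0 0 0.04 0; 0 0 0.04 0; 0 0 0 0"

```text
time: 15.55
ee_pos: [0.429, 0.0261, 0.1219]
tool_rot: [0.996, 0.092, 0.001, 0.0]
wrist_force: [-4.8, 0.0, 17.6]
width: 0.0007
gripper_force: 8.9
```

```bash
python3 - <<'E'
from h import *
s=read_state();print(s["time"],toC(s['ee_pos']),s['wrist_force'])
c=camera("scene");np.savez("c.npz",**c)
i=c["color"][60:260,200:400];cv2.imwrite("pics/4.png",cv2.resize(i[...,::-1],(600,600),interpolation=cv2.INTER_CUBIC))
P=toC(pts(c));h=cv2.cvtColor(c["color"],cv2.COLOR_RGB2HSV)
m=(h[...,0]>100)&(h[...,0]<125)&(h[...,1]>130)&(abs(P[...,1])<.1)
for x in np.arange(-.07,.09,.02):
    q=P[m&(abs(P[...,0]-x)<.01)&(P[...,2]>.105)];print(x.round(2),len(q),np.median(q[:,2]).round(4))
E
```

```text
15.55 [-0.05212228  0.07881514  0.12189704] [-4.80235675  0.01810585 17.59435495]
-0.07 361 0.1234
-0.05 319 0.1237
-0.03 206 0.124
-0.01 188 0.1237
0.01 175 0.1237
0.03 291 0.1237
0.05 321 0.1235
0.07 324 0.1233
```

View pics/4.png

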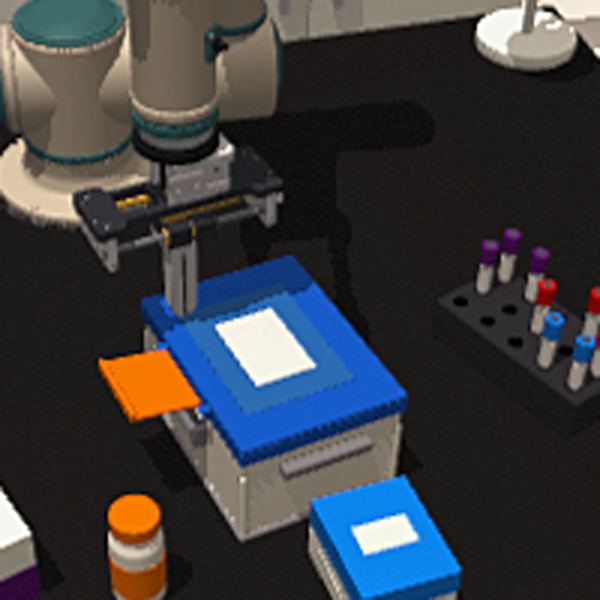

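The lid is shut and flat (z about 0.1235 all over, 17.6 N on its stop). The latch sticks straight out at crop (150,385). Next I'll measure the latch angle and plan its arc.

```bash
python3 - <<'E'
from h import *
c=dict(np.load("c.npz"));P=toC(pts(c));h=cv2.cvtColor(c["color"],cv2.COLOR_RGB2HSV)
m=(h[...,0]<20)&(h[...,0]>5)&(h[...,1]>170)&(abs(P[...,1])<.05)&(P[...,0]>-.19)&(P[...,0]<-.08)
for x in np.arange(-.165,-.09,.01):
    q=P[m&(abs(P[...,0]-x)<.005)];print(x.round(3),len(q),np.median(q,0).round(4) if len(q) else 0)
def f(p,r=.052,h=.0125):
    e=np.array([-np.sin(p),-np.cos(p)]);o=np.array([-np.cos(p),np.sin(p)])
    return np.array([-.0925,.112])+r*e+.0075*o+[-h,0]
ph=np.linspace(1.55,0,19);p=np.array([f(x) for x in ph]);print(p[[0,4,16,18]])
d=np.diff(np.round(p/.03,2),axis=0);print("; ".join(f"0 {-a:.2f} {-b:.2f} 0" for a,b in d))
print(toC(read_state()["ee_pos"]),delta([p[0,0],0,.145]))
E
```

```text
-0.165 1 [-0.1613 -0.0119  0.001 ]
-0.155 62 [-0.1541 -0.0029  0.1313]
-0.145 69 [-0.144  -0.005   0.1274]
-0.135 77 [-0.135  -0.0046  0.1262]
-0.125 77 [-0.1252 -0.0009  0.1245]
-0.115 72 [-0.1147 -0.0027  0.1235]
-0.105 70 [-1.050e-01  1.000e-04  1.224e-01]
-0.095 74 [-0.0949 -0.0054  0.1208]
[[-0.15714472  0.11841705]
 [-0.15624877  0.10043223]
 [-0.1213004   0.06205456]
 [-0.1125      0.06      ]]
0 0.01 0.15 0; 0 -0.00 0.15 0; 0 -0.01 0.15 0; 0 -0.03 0.15 0; 0 -0.04 0.15 0; 0 -0.05 0.14 0; 0 -0.07 0.14 0; 0 -0.07 0.13 0; 0 -0.09 0.12 0; 0 -0.10 0.12 0; 0 -0.10 0.10 0; 0 -0.12 0.10 0; 0 -0.12 0.09 0; 0 -0.13 0.07 0; 0 -0.14 0.07 0; 0 -0.14 0.05 0; 0 -0.14 0.04 0; 0 -0.15 0.03 0
[-0.05211091  0.0788142   0.12190972] [ 2.63  3.5  -0.76]
```

Request:
send_rows:
  series: "0 0 -0.5 0; 0 0 -0.75 0; 0 0 -0.75 0; 0.44 0.58 0 0; 0.44 0.58 0 0; 0.44 0.58 0 0; 0.44 0.58 0 0; 0.44 0.58 0 0; 0.43 0.6 0 0; 0 0 0.6 0; 0 0 0.4 0; 0 0 0 0"

```text
time: 16.8
ee_pos: [0.5238, -0.0629, 0.1462]
tool_rot: [0.996, 0.092, -0.003, -0.001]
wrist_force: [-0.3, -0.1, -0.8]
width: 0.0006
gripper_force: 0.0
```

```bash
python3 - <<'E'
from h import *
s=read_state();print(s["time"],toC(s['ee_pos']),s['wrist_force'],delta([-.157,0,.118]))
E
```

```text
16.8 [-0.15709561  0.00205464  0.14623905] [-0.3332885  -0.12659099 -0.80469788] [ 0.07 -0.    0.94]
```

Request:
send_rows:
  series: "0.07 0 0.2 0; 0 0 0.2 0; 0 0 0.18 0; 0 0 0.18 0; 0 0 0.18 0; 0 0.01 0.15 0; 0 0 0.15 0; 0 -0.01 0.15 0; 0 -0.03 0.15 0; 0 -0.04 0.15 0; 0 -0.05 0.14 0; 0 -0.07 0.14 0; 0 -0.07 0.13 0; 0 -0.09 0.12 0; 0 -0.1 0.12 0; 0 0 0 0"

```text
time: 18.4
ee_pos: [0.5246, -0.0482, 0.0789]
tool_rot: [0.996, 0.092, -0.001, -0.0]
wrist_force: [-0.2, -0.0, 0.3]
width: 0.0003
gripper_force: 0.0
```

```bash
python3 - <<'E'
from h import *
s=read_state();print(s["time"],toC(s['ee_pos']),s['wrist_force'])
c=camera("scene");i=c["color"][100:260,180:340];cv2.imwrite("pics/5.png",cv2.resize(i[...,::-1],(600,600),interpolation=cv2.INTER_CUBIC))
E
```

```text
18.4 [-0.14281283 -0.00143313  0.07889415] [-0.18644737 -0.03045153  0.31298845]
```

View pics/5.png

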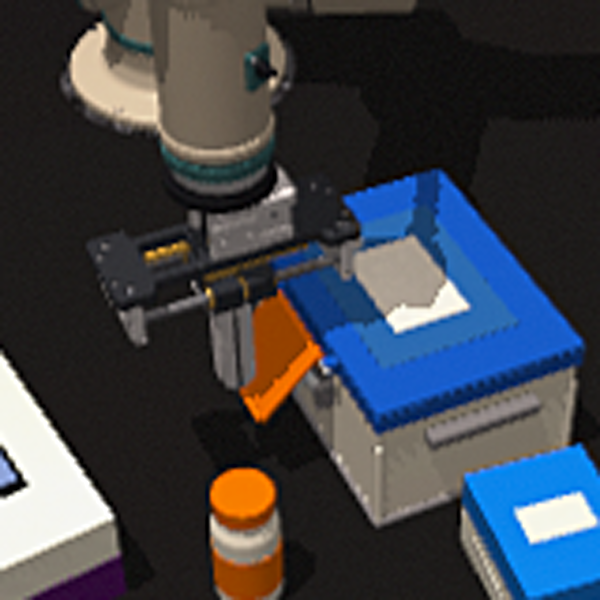

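The latch is now about 50° from closed with the fingers on its outer face (crop (240,370)). Everything is clear, so I'll carry on.

Request:
send_rows:
  series: "0 -0.1 0.1 0; 0 -0.12 0.1 0; 0 -0.12 0.09 0; 0 -0.13 0.07 0; 0 -0.14 0.07 0; 0 -0.14 0.05 0; 0 -0.1 0.04 0; 0 -0.1 0.03 0; 0 -0.1 0 0; 0 0 0 0"

```text
time: 19.45
ee_pos: [0.5193, -0.0178, 0.0628]
tool_rot: [0.996, 0.092, -0.0, 0.0]
wrist_force: [0.7, -3.2, -2.5]
width: 0.0003
gripper_force: 1.1
```

```bash
python3 - <<'E'
from h import *
s=read_state();print(s["time"],toC(s['ee_pos']),s['wrist_force'])
E
```

```text
19.45 [-0.11198332 -0.00184201  0.06275781] [ 0.72265581 -3.23004776 -2.54949154]
```

Request:
send_rows:
  series: "0 -0.05 0 0; 0 -0.05 0 0; 0 -0.05 0 0; 0 0 0 0"

```text
time: 19.85
ee_pos: [0.5193, -0.0179, 0.0629]
tool_rot: [0.996, 0.094, 0.0, 0.004]
wrist_force: [1.6, -14.7, -5.1]
width: 0.0002
gripper_force: 7.4
```

```bash
python3 - <<'E'
from h import *
s=read_state();print(s["time"],toC(s['ee_pos']),s['wrist_force'])
E
```

```text
19.85 [-0.11206608 -0.00190024  0.06289901] [  1.57793423 -14.69677553  -5.08858444]
```

It is rigid at the predicted closed position (x = -0.112, 15 N). I'll back off and check.

Request:
send_rows:
  series: "0 0.2 0 0; 0 0.5 0 0; 0 0.6 0 0; 0 0 -0.8 0; 0 0 -1 0; 0 0 -1 0; 0 0 -1 0; 0 0 -1 0; 0 0 -1 0; 0 0 -1 0; -1 0 -0.6 0; -1 0 0 0; -1 0 0 0; -1 0 0 0; -1 0 0 0; 0 0 0 0; 0 0 0 0"

```text
time: 21.55
ee_pos: [0.3785, -0.0794, 0.2855]
tool_rot: [0.996, 0.092, 0.001, -0.0]
wrist_force: [0.6, -0.4, -0.1]
width: 0.0
gripper_force: 0.0
```

```bash
python3 - <<'E'
from h import *
s=read_state();print(s["time"],toC(s['ee_pos']),s['wrist_force'])
c=camera("scene");i=c["color"][100:280,120:360];cv2.imwrite("pics/6.png",cv2.resize(i[...,::-1],(800,600),interpolation=cv2.INTER_CUBIC))
P=toC(pts(c));h=cv2.cvtColor(c["color"],cv2.COLOR_RGB2HSV)
m=(h[...,0]<20)&(h[...,0]>5)&(h[...,1]>170)&(abs(P[...,1])<.05)&(P[...,0]>-.19)&(P[...,0]<-.08)
q=P[m];print(len(q),np.percentile(q,[2,50,98],axis=0).round(4))
b=(h[...,0]>100)&(h[...,0]<125)&(h[...,1]>130)&(abs(P[...,1])<.1)&(abs(P[...,0])<.08);print(np.percentile(P[b][:,2],[2,50,98]))
E
```

```text
21.55 [-0.14651994  0.14784431  0.28547496] [ 0.61512045 -0.40517967 -0.08944334]
315 [[-0.1269 -0.0411  0.0023]
 [-0.1002 -0.007   0.0894]
 [-0.0878  0.0368  0.1199]]
[0.12021735 0.12354225 0.12682351]
```

View pics/6.png

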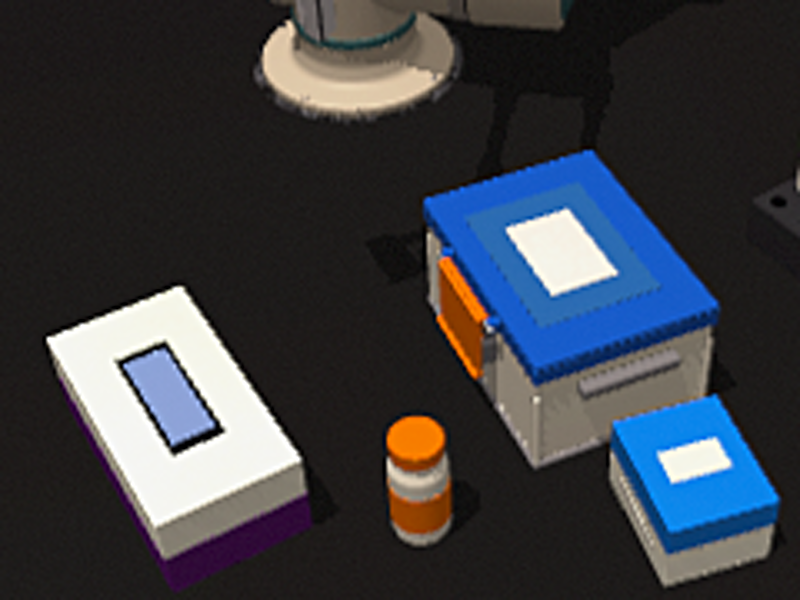

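The lid is shut and the latch lies flat on the front (crop (465,315), face x about -0.100, as expected when closed). The bystanders haven't been touched and the arm is clear, so I'm handing in.

```bash
python3 -c "
from plant import sign_off
print(sign_off())"
```

```text
the job is handed in; nothing more can be done
None
```

The job is handed in at about 22 s: the blue-capped tube is down on its stop, then the lid was shut gently, then the latch was pressed flat over the catch to its stop; the jar and both cartons look unmoved in the last picture, and the rack, mostly out of that view, was never approached.

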